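# Make up two soldering kits

## Robot

A 6-joint arm with a two-finger parallel gripper is mounted at the origin on the work surface. World frame = base frame: x ahead of the robot, y to its left, z up, the work surface at z = 0. Lengths are in mm, angles in rad, forces in N, time in s.
With the tool pointing down it reaches from about 250 to 725 mm from the base axis. Payload 9.7 kg.
Tool frame: the origin (TCP) lies between the finger pads; the fingertips stand 11 mm ahead of it and the grasp point (between the pads) lies 8 mm behind it; z points along the fingers, y is the direction in which the jaws open and shut (so a half turn about z gives the same grasp; the last joint's range is limited). The gripper opens to 85 mm and grips with 20 to 120 N. Pads are 22 mm wide; open, the fingers measure 114 mm over their backs; the gripper's body (76 mm by 85 mm) begins 54 mm behind the grasp point. The pads swing forward as they close: fully open they stand 13 mm farther back than shut.
Start: joints at [1.106, 0.087, 0.176, 1.66, 0, 1.571], TCP at [246.531, 491.65, 242.284] pointing down, gripper open.
Joint ranges: [-3.13, 3.13], [-0.85, 1.81], [-1.15, 1.24], [-2.2, 2.28], [-1.44, 1.52], [-3.14, 3.14]. Speed limits (rad/s): [2.22, 2.22, 2.57, 3.14, 3.14, 3.14].

## Interface

Orientations are given as a unit quaternion [x, y, z, w].
In Python, from station import robot, optics, spotter gives the robot as it stands. Calls block until the motion is done:
- robot.goto(position, orientation): joint-space move of the TCP to a pose.
- robot.move_l(position, attitude=None, velocity=150, guard=None): straight line of the TCP; attitude=None keeps the orientation; velocity is the mean speed in mm/s. With guard (N) it stops when the force on the tool has changed by that much, and returns True; else False.
- robot.goto_joints(angles): joint-space move.
- robot.grip(opening): opening from 0.0 (shut) to 1.0 (fully open); the grip force is fixed at half the most; returns when the fingers have stopped.
- robot.pause(seconds).
- robot.solve_ik(position, orientation): joint angles nearest the present ones, or None.
- optics.read_camera(name): name is "scene" or "top"; returns (picture, depth): 420x560x3 uint8, blue, green, red; 420x560 float32, mm along the optical axis (not along the pixel's ray), 0 where there is no reading.
- optics.camera_params(name): a dict with "camera_matrix" (3x3 intrinsics, pixels), "extrinsics" (4x4, takes a point from world to camera coordinates). Camera axes: x right, y up, looking along -z (the intrinsics and any distortion apply to the point x, -y, -z); pixel columns grow to the right and rows downward; lengths in mm; the calibration is good to about 2 mm. A picture is of the moment at which its call begins. camera_params takes no time and is no camera call.
A pose or a line that the arm cannot do raises robot.IKError and nothing moves.
- robot.hand_in(): hands the job in, once; it reports no verdict.
Trained networks look in the newest picture that a camera, given by its name, has taken for a name from the list of things; names that differ only in an ending like _2 or _b are one class to them, and where a whole thing is asked for, a point or a joint stands for the part that bears it (a point fixed in the world has none). Each returns a list of dicts, best first, with "conf" (0 to 1); they miss things now and then, are a little off and sometimes report something else, mostly with a low value. They report only what shows in the picture. A call takes as long as a camera call. They do not tell look-alikes from the thing itself.
- spotter.outline_of(camera, label): "pixels" (420x560 bool, what is visible of it) and "point" ([row, column] in pixels, amid what is visible of it).
- spotter.pinpoint(camera, label): "point" ([row, column] in pixels: a listed point, or the origin of a listed thing).
Readings, each from a call of its own:
- robot.get_clock(): time.
- robot.get_q(): joint angles.
- robot.get_dq(): joint speeds.
- robot.get_joint_torque(): joint torques, N m.
- robot.get_eef_pos(): TCP position.
- robot.get_ee_rot(): TCP orientation.
- robot.get_contact_force(): force on the tool from outside, world axes, zero at the start.
- robot.get_wrist_torque(): the same for the moment, N m.
- robot.get_gripper_width(): opening from 0.0 (shut) to 1.0 (fully open).
Only numpy, scipy, OpenCV 4.12 (cv2) and the standard library are available. Lean on these libraries where they do the work, as an engineer would, in place of code of your own. Each camera call takes 0.05 s, during which the arm holds its last target.

## Task

Make up the two kits from the parts on the mat: into the three-pocket tray go the transformer in the middle pocket and the tall capacitor and the ring choke in the two end pockets, either way round; into the two-pocket tray go the short, wide capacitor and the finned heatsink, one to a pocket, either way round. Set each part down gently (do not drop it) so that it stands flat on its pocket's floor, upright as it stood on the mat, and let go of it. Leave the solder reel, the jar and the tin of brass curls where they are.

Things in the scene. Friction and masses are not known exactly. Their poses are not given: they have to be found in the camera images.
- tall_capacitor: The slim, tall capacitor: upright dark cylinder with a bare metal top, 26 mm diameter, 52 mm high, about 45 g. Origin: centre of its underside, z up. Starts standing anywhere in the stock area in the middle of the 2 mm thick grey bench mat, any yaw.
- short_capacitor: The squat, wide capacitor: upright dark cylinder with a bare metal top, 36 mm diameter, 30 mm high, about 50 g. Origin: centre of its underside, z up. Starts standing anywhere in the stock area in the middle of the 2 mm thick grey bench mat, any yaw.
- transformer: Small mains transformer: block of dark steel laminations with a copper coil between two white flanges, 48 mm (x) by 34 mm (y) by 40 mm high, about 220 g; gripped across y it is held on the white flanges. For contact it is a plain box of that size. Origin: centre of its underside, z up. Starts standing anywhere in the stock area in the middle of the 2 mm thick grey bench mat, any yaw.
- ring_choke: Ring-shaped choke, copper wire wound on a dark core, lying flat: 43 mm outer diameter, 21 mm hole, 24 mm high, about 90 g. Origin: centre of its underside, z up. Starts standing anywhere in the stock area in the middle of the 2 mm thick grey bench mat, any yaw.
- heatsink: Bare aluminium finned heatsink standing on end: 44 mm (x) by 26 mm (y) by 38 mm high, fins pointing to +y and -y, about 60 g. For contact it is a plain box of that size. Origin: centre of its underside, z up. Starts standing anywhere in the stock area in the middle of the 2 mm thick grey bench mat, any yaw.
- tray_three: Blue kit tray with a row of three open pockets, 204 mm long. Fixed. Pockets 64 x 64 mm inside, walls 3 mm thick; tray 70 mm wide (y), 12 mm high overall, pocket floor 3 mm above the underside. Origin: centre of the underside; x along the row of pockets, z up. Left or right of the stock, row pointing roughly away from the robot. Pocket centres at x = -67, 0 and +67 mm, y = 0.
- tray_two: Blue kit tray with a row of two open pockets, 137 mm long. Fixed. Pockets 64 x 64 mm inside, walls 3 mm thick; tray 70 mm wide (y), 12 mm high overall, pocket floor 3 mm above the underside. Origin: centre of the underside; x along the row of pockets, z up. Left or right of the stock, row pointing roughly away from the robot. Pocket centres at x = -33.5 and +33.5 mm, y = 0.
- solder_reel: Reel of solder wire with black flanges, standing on a flange: 50 mm diameter, 36 mm high. To be left alone. Origin: centre of its underside, z up. Stands among the parts.
- flux_jar: Amber jar with white lid: 42 mm diameter, 46 mm high. To be left alone. Origin: centre of its underside, z up. Stands among the parts.
- cleaner_tin: Low round steel tin filled with brass curls (iron-tip cleaner): 54 mm diameter, 28 mm high. To be left alone. Origin: centre of its underside, z up. Stands among the parts.
Not all that is in view belongs to the job. Leave any red or turquoise look-alike of the heatsink alone.

How it is judged (in metres and radians):
At the end, for the whole second after the job is handed in: Each part within 30 mm of its pocket's centre along tray x and y (transformer: middle of three; tall capacitor, choke: its ends; short capacitor, heatsink: tray of two), underside within 4 mm of the floor, under 0.12 rad from upright, at rest, released; reel, jar, tin within 25 mm of their starts (x of transformer in the frame of tray_three between -0.03 and 0.03 m and y of transformer in the frame of tray_three between -0.03 and 0.03 m and z of transformer in the frame of tray_three between -0.002 and 0.007 m and (((x of tall_capacitor in the frame of tray_three between -0.097 and -0.037 m and y of tall_capacitor in the frame of tray_three between -0.03 and 0.03 m and z of tall_capacitor in the frame of tray_three between -0.002 and 0.007 m) and (x of ring_choke in the frame of tray_three between 0.037 and 0.097 m and y of ring_choke in the frame of tray_three between -0.03 and 0.03 m and z of ring_choke in the frame of tray_three between -0.002 and 0.007 m)) or ((x of tall_capacitor in the frame of tray_three between 0.037 and 0.097 m and y of tall_capacitor in the frame of tray_three between -0.03 and 0.03 m and z of tall_capacitor in the frame of tray_three between -0.002 and 0.007 m) and (x of ring_choke in the frame of tray_three between -0.097 and -0.037 m and y of ring_choke in the frame of tray_three between -0.03 and 0.03 m and z of ring_choke in the frame of tray_three between -0.002 and 0.007 m))) and (((x of short_capacitor in the frame of tray_two between -0.0635 and -0.0035 m and y of short_capacitor in the frame of tray_two between -0.03 and 0.03 m and z of short_capacitor in the frame of tray_two between -0.002 and 0.007 m) and (x of heatsink in the frame of tray_two between 0.0035 and 0.0635 m and y of heatsink in the frame of tray_two between -0.03 and 0.03 m and z of heatsink in the frame of tray_two between -0.002 and 0.007 m)) or ((x of short_capacitor in the frame of tray_two between 0.0035 and 0.0635 m and y of short_capacitor in the frame of tray_two between -0.03 and 0.03 m and z of short_capacitor in the frame of tray_two between -0.002 and 0.007 m) and (x of heatsink in the frame of tray_two between -0.0635 and -0.0035 m and y of heatsink in the frame of tray_two between -0.03 and 0.03 m and z of heatsink in the frame of tray_two between -0.002 and 0.007 m))) and angle between each of tall_capacitor, short_capacitor, transformer, ring_choke, heatsink's own z axis and vertical below 0.12 rad and linear speed of each of tall_capacitor, short_capacitor, transformer, ring_choke, heatsink below 0.02 m/s and angular speed of each of tall_capacitor, short_capacitor, transformer, ring_choke, heatsink below 0.3 rad/s and distance of each of solder_reel, flux_jar, cleaner_tin from where it was at the start of the episode below 0.025 m); the robot touches nothing.
It fails at once if the solder reel, flux jar or cleaner tin is shifted more than 25 mm or tipped (distance of any of solder_reel, flux_jar, cleaner_tin from where it was at the start of the episode above 0.025 m or angle between any of solder_reel, flux_jar, cleaner_tin's own z axis and vertical above 0.4 rad).
It fails at once if a part is dropped or thrown into a tray (faster than 0.65 m/s within 30 mm above its underside) ((linear speed of tall_capacitor above 0.65 m/s and horizontal distance between tall_capacitor and tray_three below 0.1 m and z of tall_capacitor in the frame of tray_three below 0.03 m) or (linear speed of tall_capacitor above 0.65 m/s and horizontal distance between tall_capacitor and tray_two below 0.1 m and z of tall_capacitor in the frame of tray_two below 0.03 m) or (linear speed of short_capacitor above 0.65 m/s and horizontal distance between short_capacitor and tray_three below 0.1 m and z of short_capacitor in the frame of tray_three below 0.03 m) or (linear speed of short_capacitor above 0.65 m/s and horizontal distance between short_capacitor and tray_two below 0.1 m and z of short_capacitor in the frame of tray_two below 0.03 m) or (linear speed of transformer above 0.65 m/s and horizontal distance between transformer and tray_three below 0.1 m and z of transformer in the frame of tray_three below 0.03 m) or (linear speed of transformer above 0.65 m/s and horizontal distance between transformer and tray_two below 0.1 m and z of transformer in the frame of tray_two below 0.03 m) or (linear speed of ring_choke above 0.65 m/s and horizontal distance between ring_choke and tray_three below 0.1 m and z of ring_choke in the frame of tray_three below 0.03 m) or (linear speed of ring_choke above 0.65 m/s and horizontal distance between ring_choke and tray_two below 0.1 m and z of ring_choke in the frame of tray_two below 0.03 m) or (linear speed of heatsink above 0.65 m/s and horizontal distance between heatsink and tray_three below 0.1 m and z of heatsink in the frame of tray_three below 0.03 m) or (linear speed of heatsink above 0.65 m/s and horizontal distance between heatsink and tray_two below 0.1 m and z of heatsink in the frame of tray_two below 0.03 m)).
It also fails if it takes over 112 s, if anything falls off the work surface, if the arm or the gripper's body presses on something with over 40 N, if the wrist force passes 120 N, or if a joint passes its speed limit or range.

## Working session

There is one attempt and no reset: what is moved stays moved. The work goes in short steps, each a Python script; the robot and the scene stay as the last script left them, time stands still between calls to the robot, and variables do not carry over. Pictures are saved under pics/ and viewed, and the job is handed in when it is done.

```bash
ls; mkdir -p pics; python3 - <<'E'
from station import robot, optics, spotter
import cv2,numpy as np
for n in ("scene","top"):
    p,d=optics.read_camera(n); cv2.imwrite(f"pics/{n}0.png",p); np.save(f"{n}0.npy",d)
    c=optics.camera_params(n); print(n,{k:np.round(v,3).tolist() if not isinstance(v,str) else v for k,v in c.items()}, (d>0).mean())
print(robot.get_clock(),robot.get_q(),robot.get_ee_rot())
E
```

```text
pics
scene {'camera_matrix': [[389.029, 0.0, 288.019], [0.0, 389.029, 209.601], [0.0, 0.0, 1.0]], 'extrinsics': [[-0.236, 0.972, 0.012, 133.392], [-0.795, -0.2, 0.573, 374.743], [0.559, 0.125, 0.82, -1056.618], [0.0, 0.0, 0.0, 1.0]]} 0.9961224489795918
top {'camera_matrix': [[419.183, 0.0, 278.289], [0.0, 419.183, 207.236], [0.0, 0.0, 1.0]], 'extrinsics': [[-0.02, -1.0, -0.001, -6.623], [0.988, -0.02, 0.155, -537.933], [-0.155, 0.002, 0.988, -858.604], [0.0, 0.0, 0.0, 1.0]]} 0.9959268707482993
0.1 [ 1.10603541e+00  8.73908036e-02  1.75211727e-01  1.65979677e+00
 -3.37361107e-05  1.57078381e+00] [ 2.30288508e-01  9.73122220e-01 -5.77792341e-04 -1.19407687e-04]
```

View pics/top0.png

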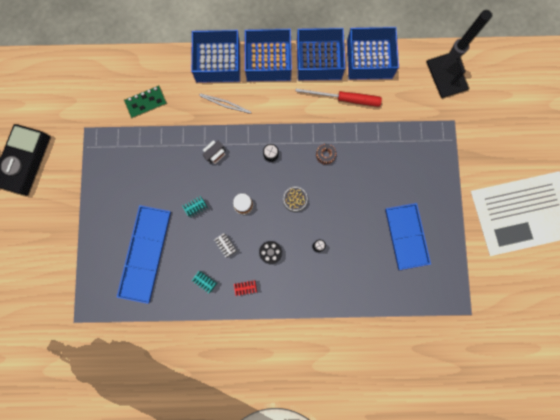

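View pics/scene0.png

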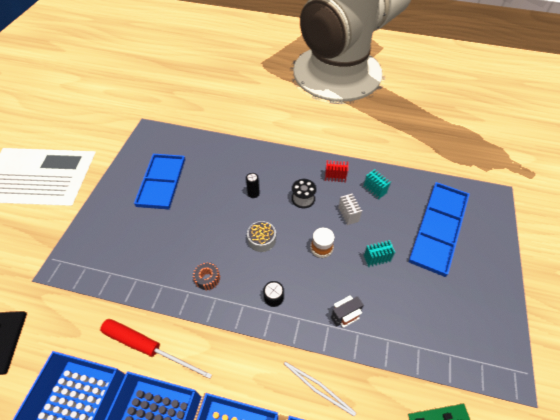

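Top view: the bare heatsink is at (row 245, col 225), with look-alikes at (207,195) and (281,204) in turquoise and (288,245) in red. The tall capacitor is the slim one at (246,320) and the short one is at (152,271); the black reel at (252,270) could be mistaken for either. The transformer is at (152,214) and the choke at (154,326), with the tin at (198,295) and the jar at (204,242). The three-pocket tray is at (255,145) and the two-pocket tray at (237,407).

Next I'll measure by depth from both views.

```bash
cat > h.py <<'E'
import numpy as np,cv2
from station import robot, optics, spotter
def cloud(name,d):
    c=optics.camera_params(name);K=np.array(c["camera_matrix"]);E=np.array(c["extrinsics"])
    v,u=np.mgrid[:d.shape[0],:d.shape[1]]
    z=d.astype(float);P=np.stack([(u-K[0,2])/K[0,0]*z,-(v-K[1,2])/K[1,1]*z,-z],-1)
    W=(P-E[:3,3])@E[:3,:3]; W[d<=0]=np.nan
    return W
def project(name,X):
    c=optics.camera_params(name);K=np.array(c["camera_matrix"]);E=np.array(c["extrinsics"])
    p=E[:3,:3]@np.asarray(X,float)+E[:3,3]; return np.array([K[1,1]*(-p[1])/(-p[2])+K[1,2],K[0,0]*p[0]/(-p[2])+K[0,2]])
E
python3 - <<'E'
from h import *
for n in("top","scene"):
    im=cv2.imread(f"pics/{n}0.png");W=cloud(n,np.load(f"{n}0.npy"))
    mat=(W[...,0]>150)&(W[...,0]<700)&(abs(W[...,1])<450)
    z=W[...,2][mat];h=z[(z>-10)&(z<10)];print(n,"mat z median",np.median(h),h.std())
    m=((W[...,2]>9)&(W[...,2]<90)&(W[...,0]>200)&(W[...,0]<620)&(abs(W[...,1])<420)).astype(np.uint8)
    k,l,s,c=cv2.connectedComponentsWithStats(m,connectivity=4)
    for i in range(1,k):
        if s[i,4]<25: continue
        q=W[l==i]; top=np.percentile(q[:,2],90); t=q[q[:,2]>top-5]
        r=cv2.minAreaRect(t[:,:2].astype(np.float32))
        print(n,"px(r,c)",c[i][::-1].round(),s[i,4],"ztop",round(top,1),"mid",((t[:,:2].max(0)+t[:,:2].min(0))/2).round(1),"rect",np.round(r[0],1),np.round(r[1],1),round(r[2],1),"col",im[l==i].mean(0).round())
im=cv2.imread("pics/top0.png")
cv2.imwrite("pics/crop1.png",cv2.resize(im[130:310,180:350],None,fx=4,fy=4,interpolation=cv2.INTER_CUBIC)[:,:][:720][::1][:600])
E
```

```text
top mat z median 0.821834875405784 2.1190253450639074
top px(r,c) [199. 295.] 483 ztop 30.7 mid [558.5 -54.5] rect [558.7 -54.4] [51.6 51.9] 45.1 col [100. 117. 129.]
top px(r,c) [204. 243.] 323 ztop 49.1 mid [549.1  61. ] rect [549.7  60.2] [35.9 37.2] 73.8 col [182. 183. 187.]
top px(r,c) [207. 195.] 248 ztop 40.7 mid [545.7 164.1] rect [545.3 164.7] [25.6 43.8] 27.8 col [117. 119.  53.]
top px(r,c) [236. 408.] 376 ztop 15.6 mid [ 473.5 -300.6] rect [ 472.9 -300.5] [137.   71.1] 9.2 col [171.  95.  58.]
top px(r,c) [255. 143.] 550 ztop 15.0 mid [446.9 278.4] rect [446.4 278.5] [ 71.9 204.2] 77.9 col [167.  94.  57.]
top px(r,c) [245. 225.] 248 ztop 40.7 mid [460.5  98.3] rect [459.6  98.2] [44.2 25.7] 33.6 col [149. 149. 151.]
top px(r,c) [246. 319.] 140 ztop 55.4 mid [ 453.3 -102.1] rect [ 453.3 -102.1] [23.2 23.1] 89.2 col [122. 121. 124.]
top px(r,c) [252. 270.] 425 ztop 39.5 mid [442.7   2. ] rect [442.7   2.1] [46.8 46.8] 88.8 col [87. 85. 88.]
top px(r,c) [282. 204.] 273 ztop 40.6 mid [382.8 143.4] rect [382.9 143.2] [44.2 26.1] 54.0 col [119. 122.  51.]
top px(r,c) [288. 245
[... 600 characters left out ...]
3. 62. 65.]
scene px(r,c) [191. 304.] 504 ztop 38.7 mid [443.1   2.7] rect [443.2   2.7] [48.5 48.2] 13.1 col [80. 81. 84.]
scene px(r,c) [229. 441.] 682 ztop 14.3 mid [446.  279.6] rect [445.6 280. ] [ 70.5 207.2] 78.0 col [209. 102.  41.]
scene px(r,c) [208. 350.] 436 ztop 39.7 mid [459.9  99.4] rect [460.1 100.1] [45.1 25.9] 32.8 col [154. 157. 165.]
scene px(r,c) [235. 262.] 676 ztop 30.1 mid [558.7 -53. ] rect [558.9 -53. ] [54.6 50.8] 17.3 col [109. 138. 157.]
scene px(r,c) [242. 323.] 547 ztop 48.5 mid [549.7  62. ] rect [550.4  62.2] [36.4 36.7] 18.8 col [173. 185. 200.]
scene px(r,c) [252. 380.] 511 ztop 40.1 mid [545.4 166.2] rect [545.5 166.4] [27.  44.9] 28.7 col [120. 126.  23.]
```

```bash
python3 - <<'E'
from h import *
for n in("top","scene"): optics.read_camera(n)
for n in("top","scene"):
  W=cloud(n,np.load(f"{n}0.npy"))
  for o in("tall_capacitor","short_capacitor","transformer","ring_choke","heatsink","tray_three","tray_two"):
    for r in spotter.outline_of(n,o)[:2]:
        print(n,o,round(r["conf"],2),np.round(r["point"]),r["pixels"].sum())
E
```

```text
top tall_capacitor 0.43 [244. 317.] 139
top short_capacitor 0.76 [150. 270.] 235
top transformer 0.67 [151. 215.] 383
top transformer 0.23 [150. 272.] 229
top ring_choke 0.64 [153. 327.] 300
top ring_choke 0.32 [246. 319.] 150
top heatsink 0.79 [245. 223.] 289
top heatsink 0.61 [287. 242.] 263
top tray_three 0.69 [256. 143.] 3166
top tray_two 0.69 [237. 408.] 2199
scene tall_capacitor 0.8 [187. 255.] 308
scene short_capacitor 0.67 [292. 274.] 445
scene short_capacitor 0.6 [314. 347.] 713
scene transformer 0.65 [312. 348.] 675
scene ring_choke 0.4 [232. 442.] 3381
scene heatsink 0.79 [182. 374.] 456
scene heatsink 0.7 [251. 378.] 548
scene tray_three 0.29 [292. 274.] 447
scene tray_two 0.57 [181. 158.] 1869
```

View pics/crop1.png

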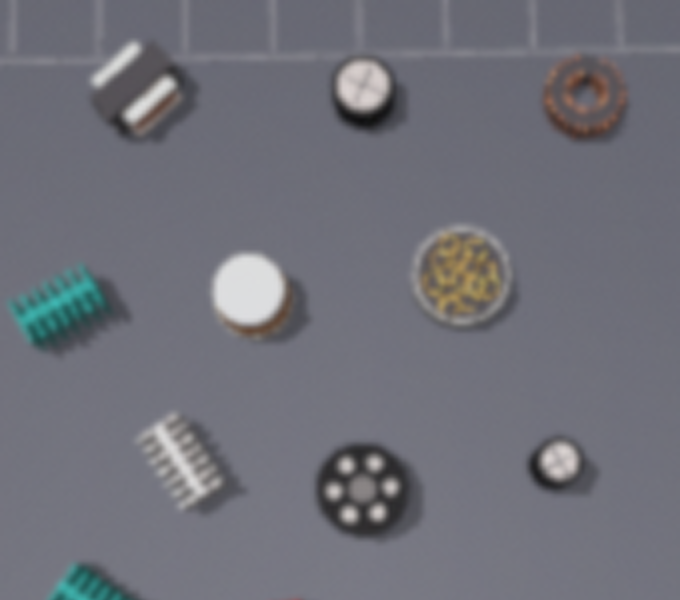

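The crop confirms the bare-metal heatsink at crop (row 460, col 180), the squat capacitor at (90,362), the slim one at (460,560), the transformer at (90,138) and the choke at (95,585). I'll extend the region to cover the far row and fit the poses more tightly.

```bash
python3 - <<'E'
from h import *
for n in("top","scene"):
    im=cv2.imread(f"pics/{n}0.png");W=cloud(n,np.load(f"{n}0.npy"))
    m=((W[...,2]>9)&(W[...,2]<90)&(W[...,0]>600)&(W[...,0]<730)&(abs(W[...,1])<200)).astype(np.uint8)
    k,l,s,c=cv2.connectedComponentsWithStats(m,connectivity=4)
    for i in range(1,k):
        if s[i,4]<25: continue
        q=W[l==i]; top=np.percentile(q[:,2],90); t=q[q[:,2]>top-5]
        r=cv2.minAreaRect(t[:,:2].astype(np.float32))
        print(n,"px(r,c)",c[i][::-1].round(),s[i,4],"ztop",round(top,1),"mid",((t[:,:2].max(0)+t[:,:2].min(0))/2).round(1),"rect",np.round(r[0],1),np.round(r[1],1),round(r[2],1))
from scipy.spatial.transform import Rotation as R
Rd=lambda yaw:R.from_matrix(np.array([[np.cos(yaw),np.sin(yaw),0],[np.sin(yaw),-np.cos(yaw),0],[0,0,-1]])).as_quat()
for p in([660,115,200],[660,-110,200],[650,0,120],[510,295,200],[380,262,200]):
    print(p,[None if (q:=robot.solve_ik(p,Rd(y))) is None else np.round(q,2).tolist() for y in(0,0.6,-0.6,1.57)])
print(R.from_quat(robot.get_ee_rot()).as_matrix().round(2).tolist(), robot.get_gripper_width())
E
```

```text
top px(r,c) [152. 214.] 358 ztop 43.1 mid [668.2 124.4] rect [669.3 124.6] [28.  48.6] 55.0
top px(r,c) [152. 271.] 235 ztop 33.7 mid [665.3  -2.7] rect [666.2  -2.7] [34.1 34.1] 20.1
top px(r,c) [154. 326.] 288 ztop 27.6 mid [ 660.5 -127.5] rect [ 660.6 -126.7] [42.6 41.5] 18.4
scene px(r,c) [275. 206.] 498 ztop 26.9 mid [ 661.8 -125.2] rect [ 661.8 -124.9] [43.5 42.6] 72.3
scene px(r,c) [293. 274.] 418 ztop 33.4 mid [666.   -1.3] rect [ 6.659e+02 -6.000e-01] [35.8 34. ] 15.3
scene px(r,c) [310. 347.] 674 ztop 42.5 mid [668.9 125.1] rect [670.  126.5] [28.7 50.3] 33.1
[660, 115, 200] [[0.17, 0.38, 0.44, 1.63, 0.0, -2.97], [0.17, 0.38, 0.44, 1.63, 0.0, 2.71], [0.17, 0.38, 0.44, 1.63, 0.0, -2.37], [0.17, 0.38, 0.44, 1.63, 0.0, 1.74]]
[660, -110, 200] [[-0.17, 0.37, 0.43, 1.63, 0.0, 2.98], [-0.17, 0.37, 0.43, 1.63, 0.0, 2.38], [-0.17, 0.37, 0.43, 1.63, 0.0, -2.71], [-0.17, 0.37, 0.43, 1.63, 0.0, 1.41]]
[650, 0, 120] [[0.0, 0.32, 0.21, 1.46, 0.0, -3.14], [0.0, 0.32, 0.21, 1.46, 0.0, 2.54], [0.0, 0.32, 0.21, 1.46, 0.0, -2.54], [0.0, 0.32, 0.21, 1.46, 0.0, 1.57]]
[510, 295, 200] [[0.52, 0.17, 0.19, 1.59, 0.0, -2.62], [0.52, 0.17, 0.19, 1.59, 0.0, 3.07], [0.52, 0.17, 0.19, 1.59, 0.0, -2.02], [0.52, 0.17, 0.19, 1.59, 0.0, 2.1]]
[380, 262, 200] [[0.6, -0.14, -0.12, 1.58, 0.0, -2.54], [0.6, -0.14, -0.12, 1.58, 0.0, -3.14], [0.6, -0.14, -0.12, 1.58, 0.0, -1.94], [0.6, -0.14, -0.12, 1.58, 0.0, 2.18]]
[[-0.89, 0.45, 0.0], [0.45, 0.89, 0.0], [0.0, 0.0, -1.0]] 1.0024259944410823
```

```bash
python3 - <<'E'
from h import *
C=[]
a=cv2.imread("pics/top0.png")[130:175,190:240];b=cv2.imread("pics/scene0.png")[285:335,320:375]
o=[cv2.resize(x,(380,380),interpolation=cv2.INTER_CUBIC) for x in(a,b)]
cv2.imwrite("pics/tr.png",np.hstack(o))
for name,box in(("tr",(668,125)),("hs",(460,99))):
  allp=[]
  for n in("top","scene"):
    W=cloud(n,np.load(f"{n}0.npy"));m=(W[...,2]>11)&(np.hypot(W[...,0]-box[0],W[...,1]-box[1])<45)
    p=W[m]; p=p-np.array([0,0.0 if n=="top" else 1.2,0]); allp.append(p)
    for lo in(8,20,30):
      t=p[p[:,2]>lo];r=cv2.minAreaRect(t[:,:2].astype(np.float32));print(name,n,lo,np.round(r[0],1),np.round(r[1],1),round(r[2],1))
  r=cv2.minAreaRect(np.vstack(allp)[:,:2].astype(np.float32));print(name,"both",np.round(r[0],1),np.round(r[1],1),round(r[2],1))
  P=np.vstack(allp)[:,:2];L=(48,34) if name=="tr" else (44,26)
  best=[]
  from scipy.optimize import minimize
  for th in np.deg2rad(np.arange(0,180,1.)):
    u=P@np.array([np.cos(th),np.sin(th)]);v=P@np.array([-np.sin(th),np.cos(th)])
    eu=np.percentile(u,[1,99]);ev=np.percentile(v,[1,99]);
    best.append((abs(np.ptp(eu)-L[0]+1)+abs(np.ptp(ev)-L[1]+1),np.rad2deg(th),np.ptp(eu),np.ptp(ev),eu.mean()*np.cos(th)-ev.mean()*np.sin(th),eu.mean()*np.sin(th)+ev.mean()*np.cos(th)))
  best.sort()
  for x in best[:6]:print(np.round(x,1))
E
```

```text
tr top 8 [668.6 124.3] [35.4 47.8] 42.3
tr top 20 [668.6 124.3] [35.4 47.6] 41.6
tr top 30 [668.7 124.3] [35.4 47.6] 41.6
tr scene 8 [668.6 124.2] [34.4 49.5] 42.6
tr scene 20 [668.4 124.3] [34.3 49.2] 42.3
tr scene 30 [668.4 124.3] [34.3 49.1] 42.2
tr both [668.6 124.1] [35.4 49.4] 44.3
[  1.2 133.   47.6  33.6 668.8 124. ]
[  1.3 132.   47.6  33.7 668.8 124. ]
[  1.4 134.   47.7  33.7 668.8 124. ]
[  1.5 131.   47.7  33.8 668.8 124. ]
[  1.7 135.   47.8  33.9 668.8 124. ]
[  1.8 130.   47.8  33.9 668.7 124. ]
hs top 8 [459.6  98.1] [44.4 25.9] 33.5
hs top 20 [459.6  98.2] [44.4 25.9] 33.3
hs top 30 [459.7  98.1] [44.2 25.9] 33.6
hs scene 8 [460.2  98.7] [45.  27.4] 32.9
hs scene 20 [460.2  98.8] [45.  27.3] 33.1
hs scene 30 [460.   98.9] [45.1 27.1] 32.3
hs both [460.   98.6] [45.5 27.4] 32.8
[  2.6  34.   44.8  25.9 460.   98.4]
[  2.7  33.   44.6  26.  460.   98.4]
[  3.   32.   44.6  26.3 460.   98.3]
[  3.   35.   45.   26.  460.1  98.3]
[  3.5  31.   44.8  26.7 460.   98.4]
[  3.6  36.   45.2  26.4 460.1  98.3]
```

View pics/tr.png

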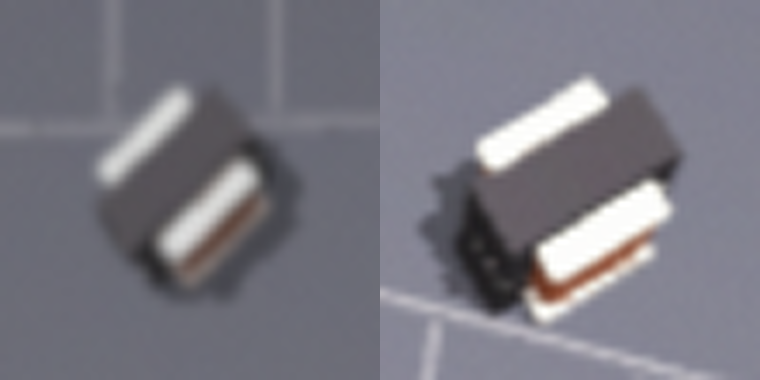

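Transformer: centre (668.8, 124.6) with its x axis at -47.5°, measured top 42–43 mm (2 mm mat + 40 expected). Heatsink: (460, 98.7), axis 33°, top about 40 mm. All sizes and heights match the description. I'll start with the tall capacitor.

```bash
cat >> h.py <<'E'
from scipy.spatial.transform import Rotation as R
def Rd(deg):
    y=np.deg2rad(deg);return R.from_matrix(np.array([[np.cos(y),np.sin(y),0],[np.sin(y),-np.cos(y),0],[0,0,-1]])).as_quat()
def best(p,deg):
    o=[]
    for d in(deg,deg+180):
        q=robot.solve_ik(p,Rd(d))
        if q is not None:o.append((abs(q[5]),d))
    return Rd(min(o)[1])
e3=np.array([np.cos(np.deg2rad(-12)),np.sin(np.deg2rad(-12))]);e2=np.array([np.cos(np.deg2rad(9.2)),np.sin(np.deg2rad(9.2))])
T3=np.array([446.2,279.1]);T2=np.array([473.2,-299.8])
UP=170.
def pick(xy,deg,z,open_=1.0):
    q=best([*xy,UP],deg);robot.grip(open_);robot.goto([*xy,UP],q)
    g=robot.move_l([*xy,z],velocity=120,guard=12)
    if g:print("GUARD on descent",robot.get_eef_pos());return
    robot.grip(0.0);w=robot.get_gripper_width();print("width",w,w*85,"pos",np.round(robot.get_eef_pos(),1))
    robot.move_l([*xy,UP],velocity=150);print("after lift",robot.get_gripper_width()*85,"F",np.round(robot.get_contact_force(),2),"t",robot.get_clock())
def place(xy,deg,zg):
    q=best([*xy,UP],deg);robot.goto([*xy,UP],q)
    robot.move_l([*xy,zg+9],velocity=120);robot.pause(.2)
    g=robot.move_l([*xy,zg+1],velocity=15,guard=5);print("contact",g,np.round(robot.get_eef_pos(),1),"expected z",zg+3,"F",np.round(robot.get_contact_force(),1))
    robot.grip(1.0);robot.move_l([*xy,UP],velocity=150);print("t",robot.get_clock())
def snap(tag,cams=("top","scene")):
    for n in cams:
        p,d=optics.read_camera(n);cv2.imwrite(f"pics/{n}_{tag}.png",p);np.save(f"{n}_{tag}.npy",d)
E
python3 - <<'E'
from h import *
pick((453.5,-101.7),0,31)
snap("tall")
im=cv2.imread("pics/scene_tall.png");r,c=project("scene",[453,-102,150]).astype(int);print(r,c)
cv2.imwrite("pics/tall_c.png",cv2.resize(im[max(0,r-70):r+60,max(0,c-80):c+80],(800,600)if 0 else None,fx=4,fy=4))
E
```

```text
width 0.28600994985095063 24.310845737330805 pos [ 453.7 -101.7   31.3]
after lift 24.5846994975432 F [0.52 0.24 0.15] t 6.3417
141 248
```

View pics/tall_c.png

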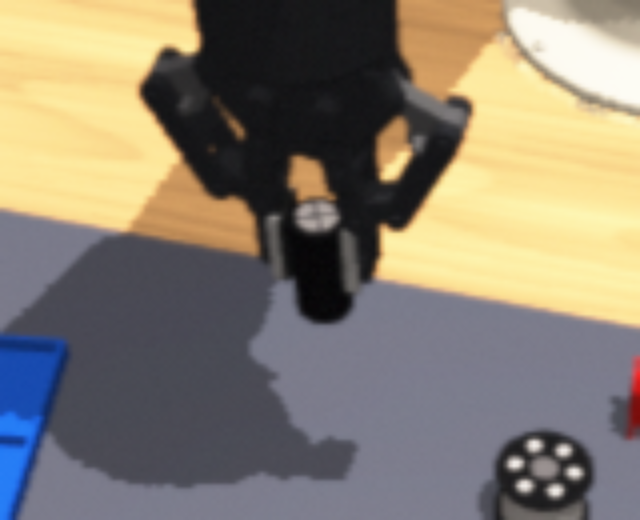

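The tall capacitor hangs upright between the pads at crop (265,320), with the tips about 17 mm above its underside as planned. Placing it at the near end of the three-pocket tray.

```bash
python3 - <<'E'
from h import *
place(T3-67*e3,-12,31)
pick((668.8,124.6),-47.5,25)
place(T3,-12,25)
snap("a")
E
```

```text
contact True [380.7 293.1  34.3] expected z 34 F [-0.1 -0.9  6.5]
t 11.475
width 0.38402260286433304 32.64192124346831 pos [669.  124.6  25.4]
after lift 32.89722216175507 F [ 0.61 -0.28 -3.56] t 15.9583
contact True [446.2 279.1  28.4] expected z 28 F [-0.8  1.   5.2]
t 20.575
```

View pics/scene_a.png

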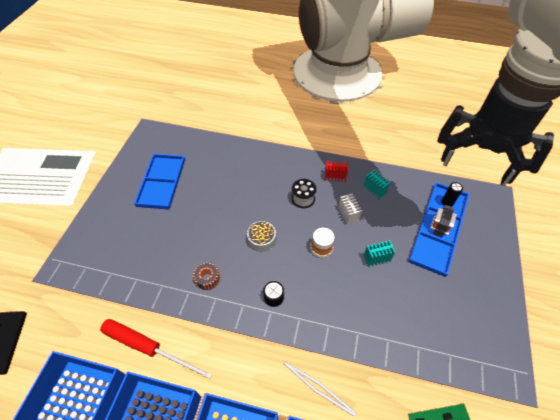

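The scene view shows the tall capacitor upright at about (192,453) and the transformer flat in the middle pocket at about (220,445). Contact heights were within 0.5 mm of expected. The choke is next.

```bash
python3 - <<'E'
from h import *
pick((661,-126.2),0,23)
snap("choke",("scene",))
im=cv2.imread("pics/scene_choke.png");r,c=project("scene",[661,-126,160]).astype(int)
cv2.imwrite("pics/choke_c.png",cv2.resize(im[max(0,r-70):r+60,max(0,c-80):c+80],None,fx=4,fy=4))
E
```

```text
width 0.4741268869911474 40.30078539424753 pos [ 661.4 -126.3   23.8]
after lift 40.04719126638615 F [ 0.03 -0.62 -1.07] t 25.5667
```

View pics/choke_c.png

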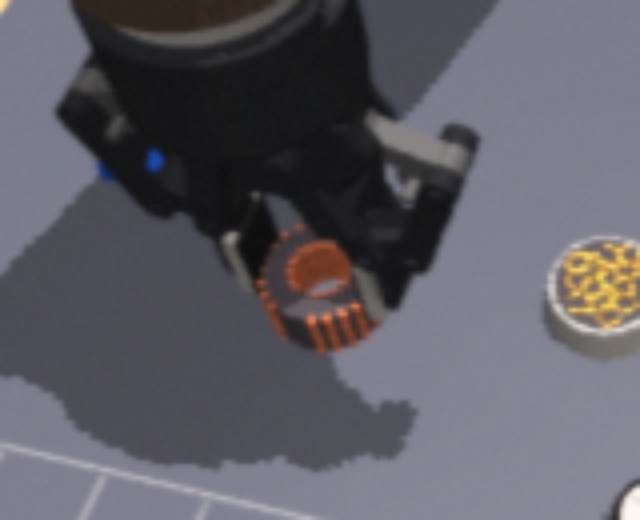

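The choke is held level at crop (290,320). I'll place it in the far end pocket, then do the short capacitor and the heatsink.

```bash
python3 - <<'E'
from h import *
place(T3+67*e3,-12,23.4)
pick((666,-2),0,24.5)
place(T2+33.5*e2,9.2,24.5)
pick((460,98.7),33.2,26)
snap("hs",("scene",))
E
```

```text
contact True [511.8 265.2  26.8] expected z 26.4 F [-0.2 -0.2  4.8]
t 30.7167
width 0.3955814607936547 33.624424167460646 pos [666.4  -2.   25.1]
after lift 33.63518805193915 F [-0.33 -0.28 -0.95] t 35.1167
contact True [ 506.3 -294.5   28. ] expected z 27.5 F [-0.9  1.   4.7]
t 39.95
width 0.288836550760418 24.551106814635528 pos [460.2  98.8  26.3]
after lift 24.8777139351072 F [ 0.2  -0.62 -0.58] t 44.675
```

View pics/scene_hs.png

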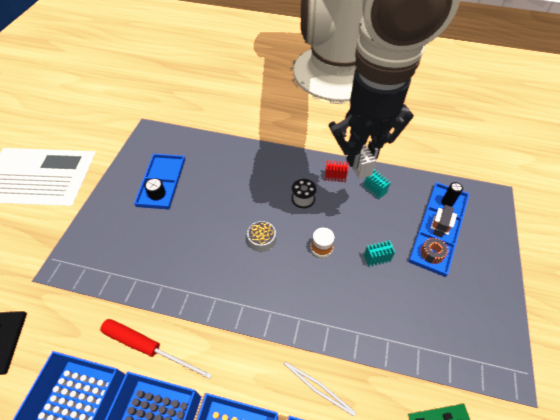

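The choke is in at (248,434), the short capacitor at (186,154), and the grey heatsink is held at (160,367). The obstacles haven't moved. I'll place the heatsink and check all the final poses by depth.

```bash
python3 - <<'E'
from h import *
place(T2-33.5*e2,9.2,26)
robot.goto([350,0,300],best([350,0,300],0))  # clear the view
E
python3 - <<'E'
from h import *
robot.pause(.3);snap("end");print(robot.get_clock())
for n in("top","scene"):
    W=cloud(n,np.load(f"{n}_end.npy"))
    for nm,c,h in(("tall",T3-67*e3,57),("trafo",T3,45),("choke",T3+67*e3,29),("short",T2+33.5*e2,35),("hs",T2-33.5*e2,43),("reel",(442.8,2.4),38),("jar",(549.3,61.3),48),("tin",(558.6,-53.7),30)):
        m=(abs(W[...,2]-h)<8)&(np.hypot(W[...,0]-c[0],W[...,1]-c[1])<36)&(W[...,2]>18);q=W[m]
        if len(q)<20:print(n,nm,"few",len(q));continue
        z=np.percentile(q[:,2],90);t=q[q[:,2]>z-5];e=e3 if nm in("tall","trafo","choke") else e2
        d=(t[:,:2].max(0)+t[:,:2].min(0))/2-np.array(c)
        A=np.c_[t[:,:2]-t[:,:2].mean(0),np.ones(len(t))];s=np.linalg.lstsq(A,t[:,2],rcond=None)[0]
        print(n,nm,len(t),"off",d.round(1),"ztop",round(z,1),"exp",h,"slope",np.hypot(*s[:2]).round(3))
E
```

```text
contact True [ 440.1 -305.2   29.3] expected z 29 F [-0.3  0.5  5.3]
t 49.8417
51.5333
top tall 64 off [2.4 3. ] ztop 58.2 exp 57 slope 0.132
top trafo 204 off [ 0.6 -2.4] ztop 46.0 exp 45 slope 0.025
top choke 249 off [ 0.5 -1. ] ztop 30.5 exp 29 slope 0.024
top short 203 off [-0.7 -0.3] ztop 36.7 exp 35 slope 0.017
top hs 132 off [ 0.1 -0. ] ztop 44.1 exp 43 slope 0.026
top reel 411 off [-0.1 -0.4] ztop 39.5 exp 38 slope 0.005
top jar 239 off [ 0.4 -0.3] ztop 49.2 exp 48 slope 0.006
top tin 438 off [ 0.2 -0.8] ztop 30.6 exp 30 slope 0.012
scene tall 112 off [0.7 0.8] ztop 57.8 exp 57 slope 0.015
scene trafo 220 off [ 0.1 -0.7] ztop 45.1 exp 45 slope 0.03
scene choke 337 off [1.2 0.7] ztop 29.5 exp 29 slope 0.002
scene short 204 off [0.3 1.3] ztop 36.2 exp 35 slope 0.022
scene hs 189 off [-0.5  1. ] ztop 43.5 exp 43 slope 0.009
scene reel 389 off [0.6 0.1] ztop 38.9 exp 38 slope 0.003
scene jar 305 off [1.1 0.8] ztop 48.6 exp 48 slope 0.012
scene tin 556 off [0.7 0.7] ztop 30.2 exp 30 slope 0.008
```

View pics/top_end.png

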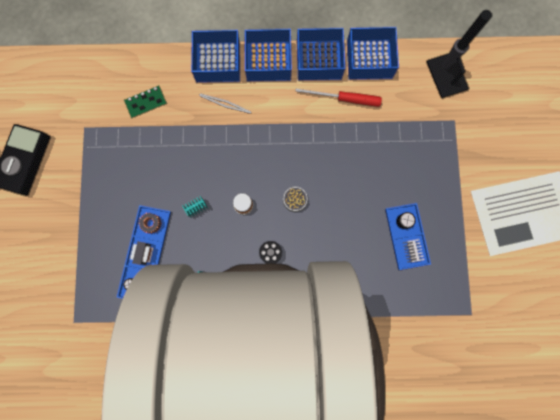

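View pics/scene_end.png

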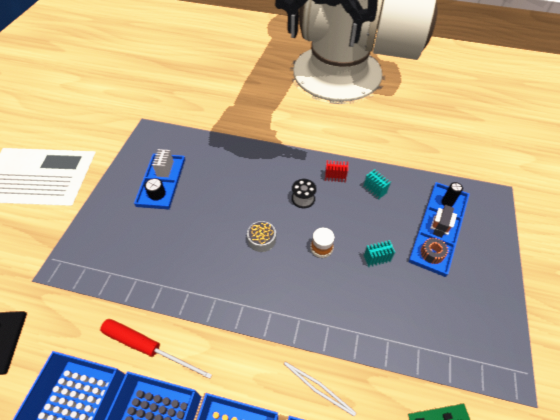

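Both views show all five parts upright in their pockets. In the scene view they are at (192,453), (220,445), (248,434), (186,154) and (161,162). The tall capacitor's 0.13 slope in the top view comes from the arm half covering it at (283,130); the clear scene view gives 0.015. Nothing is touching the robot, so I'm handing in.

```bash
python3 -c "
from station import robot
robot.hand_in();print(robot.get_clock())"
```

```text
the job is handed in; nothing more can be done
the job is handed in; nothing more can be done
```

Both kits are made up and the job is handed in, at about 52 s of the 112 s allowed. In the three-pocket tray the tall capacitor is in the near pocket, the transformer in the middle and the ring choke in the far one. In the two-pocket tray the short capacitor is in the far pocket and the heatsink in the near one.

**Placing:** every part was set down slowly until it touched, within 0.5 mm of the expected height, and then let go.

**Last checks (depth, both cameras):**
- **Parts:** all are within about 4 mm of their pocket centres and their tops are within 2 mm of the expected height.
- **Reel, jar and tin:** all three are within about 1.5 mm of where they started.
- **Tilt:** slopes are 0.03 rad or less, except for one disagreement. The top view gave 0.13 rad for the tall capacitor, where the arm partly hid it. The clear scene view gave 0.015 rad and shows it standing upright, so I relied on that.

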